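# Open the book crate and hold its gate

## Task

Open the book crate so that a colleague can take the book out: press the yellow hinge pin fully home, then squeeze the two plates of the red catch fully together between the fingers, then those of the blue catch likewise. Then swing the gate out by its upright wooden handle, past the ball detent, until it stands wide open, about square to the crate's front or farther, and finish while still holding it there by the handle, because it springs back if let go. Leave the book and the other things on the table where they are.

Things in the scene. Friction and masses are not known exactly. Their poses are not given: they have to be found in the camera images.
- crate: book crate of plywood with an aluminium header bar over its front, 340 x 250 x 96 mm (with the catches 142 mm), fixed to the table. Origin on the table under the middle of the front opening; x points into the crate, away from the gate side, y towards the gate's hinge, z up. Its 12 mm thick base plate reaches 150 mm in front of the opening under the gate's swing.
- gate (a joint): angle of the gate in the crate's front: 0 = shut, grows as its free end swings outwards (to the crate's -x, clockwise seen from above), stop at 1.8 rad. Square to the front is 1.57 rad. A weak spring (0.15 N m/rad) always pulls it shut. A sprung steel ball in the base plate resists near 0.8 to 1.0 rad (about 3 to 4 N at the handle) and, when the gate is let go beyond it, stops it at about 1.0 rad.
- gate_hinge (a point): a point on the gate's vertical hinge axis, 100 mm above the table, at (-10, 115) mm in the crate's x, y
- handle_top (a point): top end, on its axis, of the upright dark wooden dowel, the gate's handle, 16 mm in diameter, from 40 to 145 mm above the table, its axis 34 mm in front of the gate's face and 150 mm from the hinge axis, at (-50, -30) mm in the crate's x, y when shut. Turns with the gate.
- hinge_pin_top (a point): centre of the flat top of the yellow round hinge-pin head, 24 mm in diameter, 8 mm thick, on the hinge axis; its top is 128 mm above the table at joint 0 and 118 mm when fully home
- hinge_pin (a joint): how far the hinge pin is pressed down: 0 = standing 10 mm proud, 0.010 m = fully home, head on its bush. Needs about 4 N (friction, no spring) and stays where it is put.
- red_grip (a point): first red catch on the header bar: point midway between its two upright red plates as latched, level with their tops (142 mm above the table), axes as the crate's. Outer faces at y = +24 mm (fixed plate) and -24 mm (moving one) of it; plates 22 mm along x, 10 along y, free for the upper 35 mm. Red and blue sit 100 mm apart along y; which is nearer the hinge varies.
- red_slide (a joint): travel of the moving red plate towards the fixed one, along the catch's +y: 0 = latched, 0.014 m = stop, fully squeezed (then 34 mm over the outer faces). Needs about 3 N (friction, no spring) and stays where it is put. Its steel hook holds the gate shut until it has moved about 9 mm.
- blue_grip (a point): second blue catch on the header bar: point midway between its two upright blue plates as latched, level with their tops (142 mm above the table), axes as the crate's. Outer faces at y = +24 mm (fixed plate) and -24 mm (moving one) of it; plates 22 mm along x, 10 along y, free for the upper 35 mm. Red and blue sit 100 mm apart along y; which is nearer the hinge varies.
- blue_slide (a joint): travel of the moving blue plate towards the fixed one, along the catch's +y: 0 = latched, 0.014 m = stop, fully squeezed (then 34 mm over the outer faces). Needs about 3 N (friction, no spring) and stays where it is put. Its steel hook holds the gate shut until it has moved about 9 mm.
- book: black book lying flat in the crate, 210 x 153 x 16 mm, a bystander, origin under its middle
- paste_jar: white round jar with a red lid, 66 mm wide, 67 mm tall, bystander, loose; origin under its middle
- dropper_bottle: brown dropper bottle with a black top, 34 mm wide, 102 mm tall, bystander, loose; origin under its middle
- thread_spool: wooden spool of pale thread, 31 mm wide, 40 mm tall, bystander, loose; origin under its middle
- loupe: black round loupe, 37 mm wide, 38 mm tall, bystander, loose; origin under its middle
- eraser: blue and white eraser, 23 x 40 x 13 mm, bystander, loose; origin under its middle
- press_block: wooden block, 40 x 120 x 25 mm, bystander, loose; origin under its middle

How it is judged:
On the way, in this order (a step that is already met when the one before it is completed fails the run):
1. the hinge pin is pressed home, both catches still latched (value of joint hinge_pin above 0.0085 m and value of joint each of red_slide, blue_slide below 0.006 m), for 0.2 s.
2. both red plates are pinched by the fingers and the red catch is squeezed, the blue one still latched (value of joint red_slide above 0.011 m and contact force between the fingers and red_slide_c0 above 0.5 N and contact force between the fingers and red_catch_c0 above 0.5 N and value of joint blue_slide below 0.006 m), for 0.2 s.
3. both blue plates are pinched by the fingers and the blue catch is squeezed (value of joint blue_slide above 0.011 m and contact force between the fingers and blue_slide_c0 above 0.5 N and contact force between the fingers and blue_catch_c0 above 0.5 N), for 0.2 s.
4. the gate has been swung past its detent by the handle (value of joint gate above 1.1 rad and contact force between the fingers and gate_c0 above 0.3 N), for 0.1 s.
At the end, for the whole second after the job is handed in: The fingers still hold the gate's handle (more than 0.3 N) with the gate still (below 0.1 rad/s) and open by more than 1.4 rad; the hinge pin is within 1.5 mm of home and both catches are still squeezed by at least 10 mm of their 14 mm (value of joint gate above 1.4 rad and contact force between the fingers and gate_c0 above 0.3 N and velocity of joint gate between -0.1 and 0.1 rad/s and value of joint hinge_pin above 0.0085 m and value of joint each of red_slide, blue_slide above 0.01 m); the arm keeps its last pose, push and grip.
It fails at once if the book is shifted by more than 15 mm (distance of book from where it was at the start of the episode above 0.015 m).
It fails at once if another bystander is shifted by more than 20 mm (distance of any of paste_jar, dropper_bottle, thread_spool, loupe, eraser, press_block from where it was at the start of the episode above 0.02 m).
It also fails if it takes over 64 s, if anything falls off the work surface, if the arm or the gripper's body presses on something with over 40 N, if the wrist force passes 120 N, or if a joint passes its speed limit or range.

## Robot

A 6-joint arm with a two-finger parallel gripper is mounted at the origin on a cart in front of the work surface, level with it; the furniture and walls round the work are solid. World frame = base frame: x ahead of the robot, y to its left, z up, the work surface at z = 0. Lengths are in m, angles in rad, forces in N, time in s.
With the tool pointing down it reaches from about 0.375 to 0.9 m from the base axis. Payload 3.1 kg.
Tool frame: the origin (TCP) lies between the finger pads; the fingertips stand 14 mm ahead of it and the grasp point (between the pads) lies 5 mm behind it; z points along the fingers, y is the line along which they close (so a half turn about z gives the same grasp; the last joint's range is limited). The gripper opens to 85 mm and grips with 20 to 120 N. Pads are 22 mm wide; open, the fingers measure 114 mm over their backs; the gripper's body (76 mm by 85 mm) begins 54 mm behind the grasp point. The pads swing forward as they close: fully open they stand 13 mm farther back than shut.
Start: joints at [-1.492, 0.527, 1.433, -0, 1.181, -0.178], TCP at [0.159, -0.604, 0.245] pointing down, gripper open.
Joint ranges: [-3.08, 3.08], [-0.75, 2.2], [0.22, 2.44], [-1.43, 4.57], [0, 2.65], [-2.85, 2.85]. Speed limits (rad/s): [2.79, 2.79, 3.14, 3.14, 3.14, 3.14].

## Interface

Orientations are given as a unit quaternion [w, x, y, z].
In Python, from station import env, grab_frame gives the robot as it stands.
- The arm moves only by the shell command python3 -m inch 'ROWS'. ROWS is JSON, a list that holds one entry, the list of rows, each a list of 7 numbers: the closure, from 0 (fully open) to 1 (shut), then the shift along the tool's x, y, z scaled (see below), then the turn, a rotation vector about the tool's x, y, z scaled (see below). In form: [[[jaw, x, y, z, rx, ry, rz], ...]]. A call has 1 to 12 rows; each row shifts and turns the commanded pose from where the row before left it, along the tool's axes as they then stand; what a row does not reach is not made up. The controller multiplies each number of a shift by 0.03 m and each number of a turn by 1.5 rad. A row lasts 1/12 s, in which the tool goes at most 41.7 mm and 7.16 degrees, less where a joint would pass 70% of its speed; a pose out of reach is approached as far as the arm can. A call with a number of a shift or a turn outside -1 to 1 is refused whole. A call with a gripper value outside its range is refused whole. The fingers move at their own pace and stop on an object; the grip force is fixed at half the most. Time passes only in rows, so rows that do not move let the fingers close. It gives the time, the measured TCP pose, the force, the opening and the grip force at its end, in the units of the state.
- env.observe(): the state, without advancing time (a new reading comes with each control period).
- grab_frame(name): name is "scene" or "top"; returns a dict with "color" (400x640x3 uint8, red, green, blue), "z_map" (400x640 float32, m along the optical axis (not along the pixel's ray), 0 where there is no reading), "mtx" (3x3 intrinsics, pixels), "R" (3x3) and "t" (3): a world point X has camera coordinates R X + t. Camera axes: x right, y down, z forward; pixel columns grow to the right and rows downward; lengths in m; the calibration is good to about 2 mm. A picture is of the moment at which its call begins.
- env.close_job(): hands the job in; it is judged then, once.
The state is a dict: "time_s": time; "joint_positions": joint angles; "qvel": joint speeds; "effort": joint torques, N m; "eef_pos": TCP position; "ee_rot": TCP orientation; "ft_force": force on the tool from outside, world axes, zero at the start; "wrist_torque": the same for the moment, N m; "gripper_width": finger opening in m; "finger_force": force on a finger pad.
Only numpy, scipy, OpenCV 4.12 (cv2) and the standard library are available. Lean on these libraries where they do the work, as an engineer would, in place of code of your own. Each camera call takes 0.05 s, during which the arm holds its last target. There are 200 camera calls.

## Working session

There is one attempt and no reset: what is moved stays moved. The work goes in short steps, Python scripts to look and compute and a shell command to move; the robot and the scene stay as the last step left them, time stands still between calls to the robot, and variables do not carry over. Pictures are saved under pics/ and viewed, at most 10 in all, crops included, and the job is handed in when it is done.

```bash
mkdir -p pics
python3 - <<'E'
from station import env, grab_frame
import cv2,numpy as np
for n in("scene","top"):
    f=grab_frame(n); cv2.imwrite(f"pics/{n}0.png",f["color"][:,:,::-1]); np.savez(f"/tmp/{n}.npz",**f)
print(env.observe())
E
```

```text
{'time_s': 0.1, 'joint_positions': array([-1.49251850e+00,  5.28392094e-01,  1.43377210e+00,  5.44765703e-06,
        1.18145844e+00, -1.78514584e-01]), 'qvel': array([ 0.00092885, -0.000641  , -0.00295402, -0.00040337,  0.00162957,
        0.00107723]), 'effort': array([ 3.62812152e-04, -4.43301952e+01, -1.78586447e+01, -2.66443240e-04,
        3.85653373e-03,  8.37596701e-06]), 'eef_pos': array([ 0.15870809, -0.6038611 ,  0.24442053]), 'ee_rot': array([-1.01358772e-03,  9.91768147e-01,  1.28042619e-01,  5.33640459e-05]), 'ft_force': array([ 0.79833183,  0.75509095, -0.60459529]), 'wrist_torque': array([-0.01523231,  0.06431111, -0.03042267]), 'finger_force': 0.0, 'gripper_width': 0.08529195925559026}
```

View pics/top0.png

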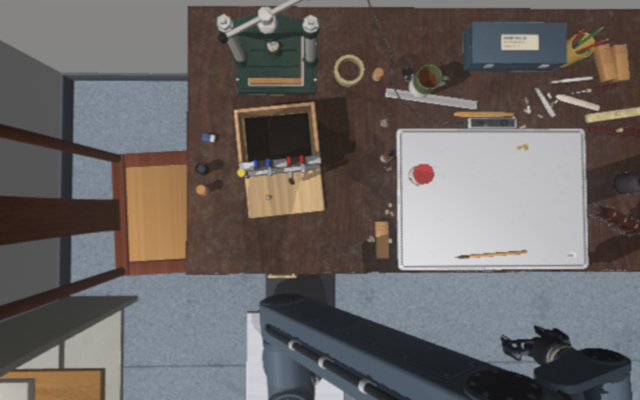

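View pics/scene0.png

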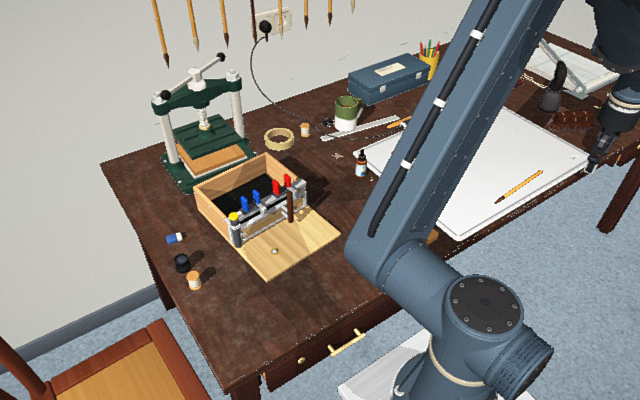

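The top view shows the yellow pin at (241,173), blue plates at about (255–268,165), red plates at about (290–303,160), and the handle at (292,182). The hinge is on the robot's left. I'll measure these next.

```bash
cat > h.py <<'E'
import numpy as np,cv2
def cloud(f):
    z=f["z_map"];K=f["mtx"];v,u=np.mgrid[:z.shape[0],:z.shape[1]]
    P=np.stack([(u-K[0,2])/K[0,0]*z,(v-K[1,2])/K[1,1]*z,z],-1)
    return (P-f["t"])@f["R"]
def masks(f):
    h=cv2.cvtColor(f["color"],cv2.COLOR_RGB2HSV).astype(int);H,S,V=h[...,0],h[...,1],h[...,2]
    return dict(yellow=(abs(H-26)<6)&(S>200)&(V>120),red=((H<6)|(H>174))&(S>170)&(V>90),blue=(abs(H-112)<9)&(S>150)&(V>70))
E
python3 - <<'E'
from h import *
for n in("scene","top"):
    f=dict(np.load(f"/tmp/{n}.npz"));P=cloud(f);print(n,f["mtx"][0,0],(-f["R"].T@f["t"]).round(3))
    ok=(f["z_map"]>0)&(P[...,2]>.09)&(P[...,2]<.16)&(P[...,0]>.2)&(P[...,0]<.8)&(abs(P[...,1])<.5)
    for c,m in masks(f).items():
        k,l,st,ce=cv2.connectedComponentsWithStats((m&ok).astype(np.uint8))
        for i in range(1,k):
            if st[i,4]>4:
                p=P[l==i];t=p[p[:,2]>p[:,2].max()-.008];print(c,st[i].tolist(),ce[i].round(1),p.mean(0).round(4),"top",t.mean(0).round(4),len(t),p[:,2].max().round(4))
# base/front edges: top plane points of crate walls
f=dict(np.load("/tmp/top.npz"));P=cloud(f)
w=(abs(P[...,2]-.096)<.006)&(P[...,0]>.2)&(P[...,0]<.95)&(abs(P[...,1])<.4)
k,l,st,ce=cv2.connectedComponentsWithStats(w.astype(np.uint8))
for i in range(1,k):
    if st[i,4]>40: 
        p=P[l==i][:,:2].astype(np.float32);print(st[i],cv2.minAreaRect(p))
for u,v in((292,182),(292,181),(291,183),(293,180)):print(P[v,u])
E
```

```text
scene 479.3894740240336 [-0.21   0.46   0.968]
yellow [229, 212, 9, 8, 58] [233.1 215.6] [0.5971 0.155  0.1244] top [0.5972 0.155  0.1245] 57 0.1283
red [284, 174, 7, 13, 70] [286.8 180.2] [ 0.6332 -0.0239  0.1278] top [ 0.6357 -0.024   0.1405] 20 0.1442
red [272, 180, 8, 15, 88] [275.5 187. ] [0.6299 0.0132 0.1242] top [0.6317 0.0131 0.1394] 28 0.1432
blue [252, 190, 8, 14, 77] [255.9 196.3] [0.6232 0.0756 0.1282] top [0.6248 0.0748 0.1398] 27 0.1426
blue [240, 196, 9, 16, 96] [244.1 203.5] [0.6196 0.1121 0.125 ] top [0.621  0.1113 0.1405] 27 0.1441
top 364.3693747294921 [ 0.5   -0.049  1.212]
red [300, 155, 4, 7, 19] [301.2 158.3] [ 0.6406 -0.0238  0.1336] top [ 0.6396 -0.0249  0.1424] 15 0.1453
red [288, 157, 3, 7, 19] [289. 160.] [0.6346 0.0118 0.1414] top [0.6346 0.0118 0.1414] 19 0.1437
blue [266, 159, 4, 7, 23] [267.4 162.3] [0.6288 0.076  0.1346] top [0.6281 0.0743 0.1413] 19 0.1449
blue [254, 160, 3, 7, 15] [255.3 162.9] [0.6261 0.1106 0.1429] top [0.6254 0.1103 0.1433] 14 0.1469
[255 106  22   5  43] ((0.8030843734741211, 0.0865204930305481), (0.00961126759648323, 0.06508737802505493), 6.149983882904053)
[235 109  13  33  83] ((0.7520873546600342, 0.17313945293426514), (0.03648839518427849, 0.1014740988612175), 76.286865234375)
[304 136  17  29 168] ((0.6717528104782104, -0.0535871796309948), (0.08400369435548782, 0.050560325384140015), 5.726625442504883)
[271 157  30  11 198] ((0.6339613199234009, 0.024672165513038635), (0.025743838399648666, 0.09017272293567657), 5.311182975769043)
[240 160  28  17 181] ((0.6155367493629456, 0.12353861331939697), (0.08416610211133957, 0.04958368465304375), 89.08407592773438)
[0.56939895 0.00285291 0.14600632]
[0.57220487 0.00275898 0.14787597]
[0.56784225 0.006906   0.12398233]
[5.75412770e-01 2.07379238e-05 1.43819006e-01]
```

```bash
cat > rel.py <<'E'
# usage: rel.py x y z [yaw of tool x]: remaining shift in tool axes /0.03 and turn about z /1.5
import sys,numpy as np
from scipy.spatial.transform import Rotation as T
from station import env
o=env.observe();R=T.from_quat(np.roll(o["ee_rot"],-1)).as_matrix()
a=list(map(float,sys.argv[1:]));d=R.T@(np.array(a[:3])-o["eef_pos"])
print("t",o["time_s"],"pos",o["eef_pos"].round(4),"F",o["ft_force"].round(1),"w",round(o["gripper_width"],4),"ff",round(o["finger_force"],1),"q",o["joint_positions"].round(2))
print("units",(d/.03).round(3))
if len(a)>3:
    y=a[3];x=np.array([np.cos(y),np.sin(y),0]);Rt=np.c_[x,np.cross([0,0,-1],x),[0,0,-1]]
    print("turn units",(T.from_matrix(R.T@Rt).as_rotvec()/1.5).round(3))
E
M='python3 -m inch'
python3 -m inch '[[[1,0.735,-0.7375,0,0,0,0],[1,0.735,-0.7375,0,0,0,0],[1,0.735,-0.7375,0,0,0,0],[1,0.735,-0.7375,0,0,0,0],[1,0.735,-0.7375,0,0,0,0],[1,0.735,-0.7375,0,0,0,0],[1,0.735,-0.7375,0,0,0,0],[1,0.735,-0.7375,0,0,0,0],[1,0.735,-0.7375,0,0,0,0],[1,0.735,-0.7375,0,0,0,0],[1,0.735,-0.7375,0,0,0,0],[1,0.735,-0.7375,0,0,0,0]]]'
python3 -m inch '[[[1,0.735,-0.7375,0,0,0,0],[1,0.735,-0.7375,0,0,0,0],[1,0.735,-0.7375,0,0,0,0],[1,0.735,-0.7375,0,0,0,0],[1,0.735,-0.7375,0,0,0,0],[1,0.735,-0.7375,0,0,0,0],[1,0.735,-0.7375,0,0,0,0],[1,0.735,-0.7375,0,0,0,0],[1,0.735,-0.7375,0,0,0,0],[1,0.735,-0.7375,0,0,0,0],[1,0.735,-0.7375,0,0,0,0],[1,0.735,-0.7375,0,0,0,0]]]'
python3 rel.py .598 .152 .2 -3.04
```

```text
time_s: 1.1
eef_pos: [0.3476, -0.2789, 0.2451]
ee_rot: [-0.0, 0.992, 0.128, -0.0]
ft_force: [0.4, -0.8, 0.2]
gripper_width: 0.0002
finger_force: 0.0
time_s: 2.1
eef_pos: [0.536, 0.0451, 0.245]
ee_rot: [-0.0, 0.992, 0.128, -0.0]
ft_force: [0.7, -1.0, -0.3]
gripper_width: 0.0003
finger_force: 0.0
t 2.1 pos [0.536  0.0451 0.245 ] F [ 0.7 -1.  -0.3] w 0.0003 ff 0.0 q [-0.12  0.41  1.65 -0.    1.08  1.19]
units [ 2.907 -2.919  1.497]
turn units [-1.000e-03 -0.000e+00 -1.991e+00]
```

```bash
python3 -m inch '[[[1,0.727,-0.73,0.2,0,0,0],[1,0.727,-0.73,0.2,0,0,0],[1,0.727,-0.73,0.2,0,0,0],[1,0.727,-0.73,0.2,0,0,0],[1,0,0,0,0,0,-0.083],[1,0,0,0,0,0,-0.083],[1,0,0,0,0,0,-0.083],[1,0,0,0,0,0,-0.083],[1,0,0,0,0,0,-0.083],[1,0,0,0,0,0,-0.083],[1,0,0,0,0,0,-0.083],[1,0,0,0,0,0,-0.083]]]'
python3 -m inch '[[[1,0,0,0,0,0,-0.083],[1,0,0,0,0,0,-0.083],[1,0,0,0,0,0,-0.083],[1,0,0,0,0,0,-0.083],[1,0,0,0,0,0,-0.083],[1,0,0,0,0,0,-0.083],[1,0,0,0,0,0,-0.083],[1,0,0,0,0,0,-0.083],[1,0,0,0,0,0,-0.083],[1,0,0,0,0,0,-0.083],[1,0,0,0,0,0,-0.083],[1,0,0,0,0,0,-0.083]]]'
python3 -m inch '[[[1,0,0,0,0,0,-0.083],[1,0,0,0,0,0,-0.083],[1,0,0,0,0,0,-0.083],[1,0,0,0,0,0,-0.083],[1,0,0,0,0,0,0]]]'
python3 rel.py .599 .152 .132 -3.04
python3 - <<'E'
from station import grab_frame
from h import *
for n in("scene","top"):
    f=grab_frame(n); np.savez(f"/tmp/{n}1.npz",**f)
    c=f["color"][:,:,::-1]
    c=c[110:290,170:390] if n=="scene" else c[90:230,210:350]
    cv2.imwrite(f"pics/{n}1.png",cv2.resize(c,None,fx=3,fy=3,interpolation=cv2.INTER_CUBIC))
E
```

```text
time_s: 3.1
eef_pos: [0.5975, 0.1504, 0.2207]
ee_rot: [-0.0, 0.808, 0.589, -0.001]
ft_force: [0.1, 0.1, -0.6]
gripper_width: -0.0002
finger_force: 0.0
time_s: 4.1
eef_pos: [0.5975, 0.1504, 0.2207]
ee_rot: [-0.001, 0.193, 0.981, -0.0]
ft_force: [0.4, 0.3, 0.2]
gripper_width: -0.0002
finger_force: 0.0
time_s: 4.52
eef_pos: [0.5975, 0.1504, 0.2208]
ee_rot: [-0.001, -0.053, 0.999, -0.0]
ft_force: [0.5, -0.3, -0.3]
gripper_width: 0.0
finger_force: 0.0
t 4.5167 pos [0.5975 0.1504 0.2208] F [ 0.5 -0.3 -0.3] w 0.0 ff 0.0 q [ 0.07  0.54  1.48 -0.    1.12 -1.61]
units [-0.059  0.048  2.96 ]
turn units [ 0.    -0.001  0.002]
```

View pics/scene1.png

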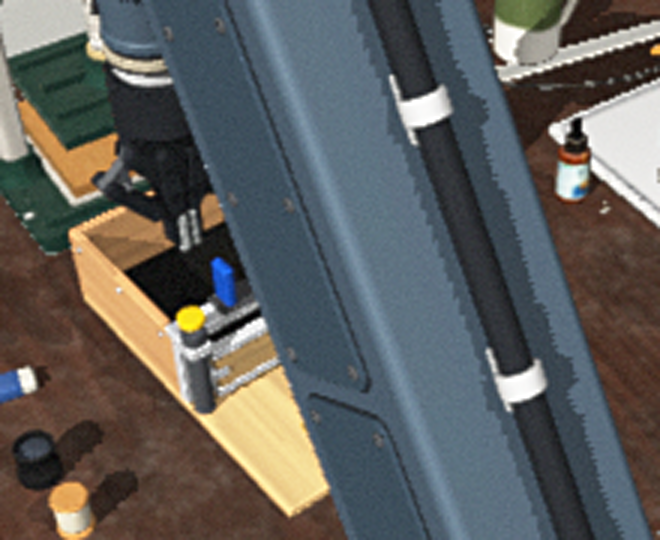

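The fingertips (crop about (188,240)) are right above the yellow head (191,318). Pressing now.

```bash
python3 -m inch '[[[1,-0.06,0.05,0.6,0,0,0],[1,0,0,0.6,0,0,0],[1,0,0,0.6,0,0,0],[1,0,0,0.6,0,0,0]]]'
python3 -m inch '[[[1,0,0,0.08,0,0,0],[1,0,0,0.08,0,0,0],[1,0,0,0.08,0,0,0],[1,0,0,0.08,0,0,0]]]'
python3 -m inch '[[[1,0,0,0.08,0,0,0],[1,0,0,0.08,0,0,0],[1,0,0,0.08,0,0,0],[1,0,0,0.08,0,0,0],[1,0,0,0,0,0,0],[1,0,0,0,0,0,0],[1,0,0,0,0,0,0]]]'
python3 rel.py .599 .152 .132 -3.04
```

```text
time_s: 4.95
eef_pos: [0.5995, 0.1521, 0.1486]
ee_rot: [0.0, -0.05, 0.999, 0.0]
ft_force: [0.3, -0.3, -0.3]
gripper_width: -0.0
finger_force: 0.0
time_s: 5.28
eef_pos: [0.6004, 0.1522, 0.1407]
ee_rot: [0.001, -0.051, 0.999, 0.0]
ft_force: [0.6, 0.6, -0.8]
gripper_width: -0.0002
finger_force: 0.0
time_s: 5.87
eef_pos: [0.6004, 0.1522, 0.132]
ee_rot: [0.001, -0.052, 0.999, 0.0]
ft_force: [-2.4, -0.0, 10.9]
gripper_width: -0.0001
finger_force: 5.2
t 5.8667 pos [0.6004 0.1522 0.132 ] F [-2.4 -0.  10.9] w -0.0001 ff 5.2 q [ 0.07  0.66  1.54 -0.    0.93 -1.61]
units [ 0.047 -0.002  0.001]
turn units [-0.     0.002  0.001]
```

```bash
python3 -m inch '[[[1,0,0,0.08,0,0,0],[1,0,0,0,0,0,0],[1,0,0,0,0,0,0],[1,0,0,0,0,0,0]]]'
python3 -m inch '[[[1,0,0,-0.3,0,0,0],[1,0,0,-0.8,0,0,0],[0,0,0,-0.8,0,0,0],[0,0,0,-0.6,0,0,0],[0,0,0,0,0,0,0]]]'
python3 rel.py .634 .001 .190 -3.04
python3 - <<'E'
from station import grab_frame
from h import *
for n in("scene","top"):
    f=grab_frame(n);P=cloud(f)
    for c,m in masks(f).items():
        m&=(P[...,2]>.1)&(P[...,2]<.16)&(P[...,0]>.55)&(P[...,0]<.68)&(P[...,1]>-.06)&(P[...,1]<.18);k,l,st,ce=cv2.connectedComponentsWithStats(m.astype(np.uint8))
        for i in range(1,k):
            if st[i,4]>4:
                p=P[l==i];print(n,c,st[i,4],p.mean(0).round(4),np.median(p[:,2]).round(4),p[:,2].max().round(4))
E
```

```text
time_s: 6.2
eef_pos: [0.6005, 0.1521, 0.1319]
ee_rot: [0.002, -0.052, 0.999, -0.0]
ft_force: [-5.2, -0.7, 22.1]
gripper_width: -0.0001
finger_force: 11.0
time_s: 6.62
eef_pos: [0.602, 0.1523, 0.2065]
ee_rot: [0.004, -0.052, 0.999, 0.0]
ft_force: [-0.4, -0.5, 0.8]
gripper_width: 0.0358
finger_force: 0.0
t 6.6167 pos [0.602  0.1523 0.2065] F [-0.4 -0.5  0.8] w 0.0358 ff 0.0 q [ 0.07  0.56  1.49  0.    1.08 -1.61]
units [-0.538 -5.128  0.557]
turn units [-0.     0.005  0.001]
scene yellow 53 [0.5956 0.1554 0.1162] 0.1166 0.1203
scene blue 94 [0.6197 0.1122 0.1253] 0.1262 0.1432
top red 18 [0.6343 0.012  0.1413] 0.1412 0.1449
top red 16 [ 0.6383 -0.0247  0.1398] 0.1424 0.144
top blue 12 [0.6253 0.0742 0.1416] 0.142 0.1438
```

```bash
python3 -m inch '[[[0,-0.1,-0.855,0.09,0,0,0],[0,-0.1,-0.855,0.09,0,0,0],[0,-0.1,-0.855,0.09,0,0,0],[0,-0.1,-0.855,0.09,0,0,0],[0,-0.1,-0.855,0.09,0,0,0],[0,-0.1,-0.855,0.09,0,0,0],[0,0,0,0,0,0,0]]]'
python3 rel.py .636 .001 .128 -3.04
python3 - <<'E'
from station import grab_frame
from h import *
for n in("scene","top"):
    f=grab_frame(n)
    c=f["color"][:,:,::-1]
    c=c[110:290,170:390] if n=="scene" else c[90:230,210:350]
    cv2.imwrite(f"pics/{n}2.png",cv2.resize(c,None,fx=3,fy=3,interpolation=cv2.INTER_CUBIC))
E
```

```text
time_s: 7.3
eef_pos: [0.6333, -0.0038, 0.1837]
ee_rot: [-0.001, -0.049, 0.999, -0.001]
ft_force: [0.7, -0.1, -0.2]
gripper_width: 0.0855
finger_force: 0.0
t 7.3 pos [ 0.6333 -0.0038  0.1837] F [ 0.7 -0.1 -0.2] w 0.0855 ff 0.0 q [-0.18  0.61  1.47 -0.    1.07 -1.85]
units [-0.11   0.154  1.856]
turn units [-0.001 -0.002 -0.002]
```

View pics/top2.png

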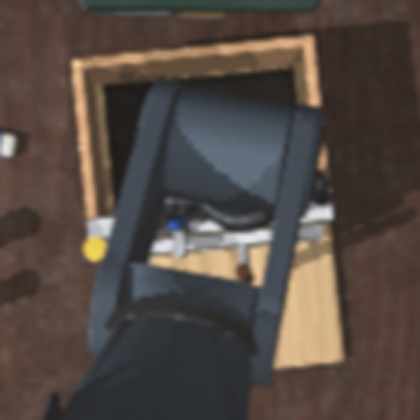

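The forearm covers the red catch (crop about (270,220)) and the plates are hidden. I'll go by the coordinates and descend while watching the force.

```bash
python3 -m inch '[[[0,-0.11,0.15,0.25,0,0,0],[0,0,0,0.25,0,0,0],[0,0,0,0.25,0,0,0],[0,0,0,0.25,0,0,0]]]'
python3 -m inch '[[[0,0,0,0.21,0,0,0],[0,0,0,0.21,0,0,0],[0,0,0,0.21,0,0,0],[0,0,0,0.21,0,0,0],[0,0,0,0,0,0,0]]]'
python3 rel.py .636 .001 .128 -3.04
```

```text
time_s: 7.73
eef_pos: [0.6354, 0.0071, 0.1552]
ee_rot: [-0.001, -0.053, 0.999, 0.0]
ft_force: [0.8, 0.0, -0.1]
gripper_width: 0.0854
finger_force: 0.0
time_s: 8.15
eef_pos: [0.6352, 0.0058, 0.1298]
ee_rot: [-0.001, -0.052, 0.999, 0.0]
ft_force: [-0.4, 1.1, -0.1]
gripper_width: 0.0856
finger_force: 0.0
t 8.15 pos [0.6352 0.0058 0.1298] F [-0.4  1.1 -0.1] w 0.0856 ff 0.0 q [-0.17  0.68  1.5  -0.    0.96 -1.84]
units [-0.01  -0.16   0.058]
turn units [ 0.    -0.002  0.001]
```

```bash
python3 -m inch '[[[0,0,-0.16,0.05,0,0,0],[0.3,0,0,0,0,0,0],[0.5,0,0,0,0,0,0],[0.5,0,0,0,0,0,0]]]'
python3 -m inch '[[[1,0,0,0,0,0,0],[1,0,0,0,0,0,0],[1,0,0,0,0,0,0],[1,0,0,0,0,0,0],[1,0,0,0,0,0,0],[1,0,0,0,0,0,0],[1,0,0,0,0,0,0],[1,0,0,0,0,0,0]]]'
python3 rel.py .636 .001 .128 -3.04
```

```text
time_s: 8.48
eef_pos: [0.6373, -0.0002, 0.1305]
ee_rot: [0.001, -0.052, 0.999, -0.001]
ft_force: [0.6, -3.3, 2.1]
gripper_width: 0.0516
finger_force: 1.6
time_s: 9.15
eef_pos: [0.6375, 0.0007, 0.1313]
ee_rot: [0.001, -0.052, 0.999, -0.001]
ft_force: [0.1, -0.4, 6.3]
gripper_width: 0.0317
finger_force: 63.8
t 9.15 pos [0.6375 0.0007 0.1313] F [ 0.1 -0.4  6.3] w 0.0317 ff 63.8 q [-0.17  0.68  1.5  -0.    0.96 -1.85]
units [0.05  0.016 0.108]
turn units [-0.001  0.002  0.002]
```

Red is squeezed: width 32 mm, 64 N. Next is blue.

```bash
python3 -m inch '[[[0,0,0,0,0,0,0],[0,0,0,0,0,0,0],[0,0,0,0,0,0,0],[0,0,0,-0.3,0,0,0],[0,0,0,-0.6,0,0,0],[0,0,0,-0.6,0,0,0],[0,0,0,-0.5,0,0,0],[0.12,0,0.6,0,0,0,0],[0.12,0,0.9,0,0,0,0],[0.12,0,0.9,0,0,0,0],[0.12,0,0.7,0,0,0,0],[0.12,0,0.233,0,0,0,0]]]'
python3 -m inch '[[[0.12,0,0,0,0,0,0],[0.12,0,0,0,0,0,0],[0.12,0,0,0,0,0,0]]]'
python3 rel.py .626 .1005 .128 -3.04
```

```text
time_s: 10.15
eef_pos: [0.6254, 0.1036, 0.1903]
ee_rot: [-0.0, -0.053, 0.999, 0.001]
ft_force: [-1.0, 0.2, 0.3]
gripper_width: 0.0753
finger_force: 0.0
time_s: 10.4
eef_pos: [0.6266, 0.0993, 0.1899]
ee_rot: [0.0, -0.051, 0.999, -0.0]
ft_force: [-0.2, -0.4, -0.0]
gripper_width: 0.0754
finger_force: 0.0
t 10.4 pos [0.6266 0.0993 0.1899] F [-0.2 -0.4 -0. ] w 0.0754 ff 0.0 q [-0.02  0.6   1.46 -0.    1.08 -1.69]
units [0.016 0.044 2.064]
turn units [-0.     0.     0.001]
```

```bash
python3 -m inch '[[[0.12,0.02,0.04,0.3,0,0,0],[0.12,0,0,0.3,0,0,0],[0.12,0,0,0.3,0,0,0],[0.12,0,0,0.3,0,0,0],[0.12,0,0,0.3,0,0,0],[0.12,0,0,0.3,0,0,0],[0.12,0,0,0.22,0,0,0],[0.12,0,0,0,0,0,0],[0.12,0,0,0,0,0,0]]]'
python3 rel.py .626 .1005 .128 -3.04
```

```text
time_s: 11.15
eef_pos: [0.6253, 0.1015, 0.1285]
ee_rot: [-0.001, -0.052, 0.999, 0.0]
ft_force: [-0.2, -0.7, 0.8]
gripper_width: 0.0748
finger_force: 0.0
t 11.15 pos [0.6253 0.1015 0.1285] F [-0.2 -0.7  0.8] w 0.0748 ff 0.0 q [-0.02  0.68  1.51  0.    0.96 -1.69]
units [-0.018 -0.037  0.018]
turn units [ 0.    -0.001  0.001]
```

```bash
python3 -m inch '[[[0.5,0,-0.03,0,0,0,0],[0.5,0,0,0,0,0,0],[0.5,0,0,0,0,0,0],[1,0,0,0,0,0,0],[1,0,0,0,0,0,0],[1,0,0,0,0,0,0],[1,0,0,0,0,0,0],[1,0,0,0,0,0,0],[1,0,0,0,0,0,0],[1,0,0,0,0,0,0],[1,0,0,0,0,0,0]]]'
python3 -m inch '[[[0,0,0,0,0,0,0],[0,0,0,0,0,0,0],[0,0,0,0,0,0,0],[0,0,0,-0.3,0,0,0],[0,0,0,-0.6,0,0,0],[0,0,0,-0.6,0,0,0],[0,0,0,-0.5,0,0,0],[0,0,0,0,0,0,0]]]'
python3 rel.py .573 .003 .19 -3.04
python3 - <<'E'
from station import grab_frame
from h import *
for n in("scene","top"):
    f=grab_frame(n);P=cloud(f)
    c=f["color"][:,:,::-1]
    c=c[110:290,170:390] if n=="scene" else c[90:230,210:350]
    cv2.imwrite(f"pics/{n}3.png",cv2.resize(c,None,fx=3,fy=3,interpolation=cv2.INTER_CUBIC))
    for c,m in masks(f).items():
        m&=(P[...,2]>.1)&(P[...,2]<.16)&(P[...,0]>.55)&(P[...,0]<.68)&(P[...,1]>-.06)&(P[...,1]<.18);k,l,st,ce=cv2.connectedComponentsWithStats(m.astype(np.uint8))
        for i in range(1,k):
            if st[i,4]>4:
                p=P[l==i];print(n,c,st[i,4],p.mean(0).round(4),np.median(p[:,2]).round(4),p[:,2].max().round(4))
    h=(P[...,2]>.125)&(P[...,2]<.155)&(P[...,0]>.54)&(P[...,0]<.60)&(abs(P[...,1])<.05)
    print(n,"handle",h.sum(),P[h].mean(0) if h.any() else 0)
E
```

```text
time_s: 12.07
eef_pos: [0.6266, 0.1001, 0.1307]
ee_rot: [0.001, -0.052, 0.999, -0.001]
ft_force: [-0.8, -1.6, 5.7]
gripper_width: 0.0317
finger_force: 61.0
time_s: 12.73
eef_pos: [0.6279, 0.101, 0.1931]
ee_rot: [0.004, -0.052, 0.999, 0.0]
ft_force: [1.5, 0.3, -0.2]
gripper_width: 0.0857
finger_force: 0.0
t 12.7333 pos [0.6279 0.101  0.1931] F [ 1.5  0.3 -0.2] w 0.0857 ff 0.0 q [-0.02  0.6   1.46  0.    1.08 -1.69]
units [ 2.157 -3.061  0.089]
turn units [-0.     0.005  0.001]
scene yellow 53 [0.5957 0.1555 0.1163] 0.1161 0.1214
scene blue 76 [0.622  0.0886 0.1281] 0.1295 0.1441
scene blue 94 [0.6191 0.1123 0.1257] 0.1272 0.1449
scene handle 0 0
top red 20 [0.635  0.0116 0.1421] 0.1424 0.1452
top red 22 [ 0.6386 -0.0112  0.1376] 0.1407 0.1456
top handle 22 [0.57511166 0.00558246 0.14444209]
```

View pics/top3.png

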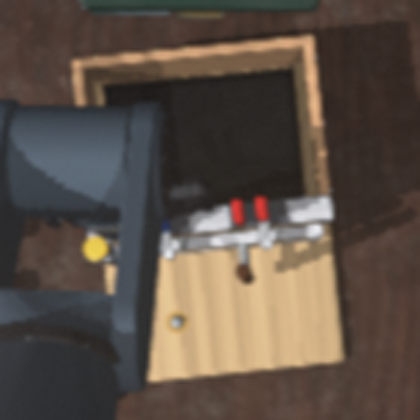

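The top view shows both red plates together (crop (238–262,210)) and the handle at (244,272). The scene depth shows the blue plates 24 mm apart, so blue is squeezed too. I'll go to the handle.

```bash
python3 -m inch '[[[0.3,0.42,-0.61,0.02,0,0,0],[0.3,0.42,-0.61,0.02,0,0,0],[0.3,0.42,-0.61,0.02,0,0,0],[0.3,0.42,-0.61,0.02,0,0,0],[0.3,0.42,-0.61,0.02,0,0,0],[0.3,0,0,0,0,0,0],[0.3,0,0,0,0,0,0]]]'
python3 rel.py .574 .004 .12 -3.04
```

```text
time_s: 13.42
eef_pos: [0.5713, 0.0025, 0.1851]
ee_rot: [-0.001, -0.05, 0.999, 0.001]
ft_force: [0.8, 0.9, -0.2]
gripper_width: 0.0598
finger_force: 0.0
t 13.4167 pos [0.5713 0.0025 0.1851] F [ 0.8  0.9 -0.2] w 0.0598 ff 0.0 q [-0.19  0.53  1.63  0.    0.98 -1.86]
units [-0.098  0.037  2.17 ]
turn units [ 0.001 -0.002 -0.001]
```

```bash
python3 -m inch '[[[0.3,-0.1,0.04,0.4,0,0,0],[0.3,0,0,0.4,0,0,0],[0.3,0,0,0.4,0,0,0],[0.3,0,0,0.4,0,0,0],[0.3,0,0,0.3,0,0,0],[0.3,0,0,0.27,0,0,0],[0.3,0,0,0,0,0,0],[0.6,0,0,0,0,0,0],[0.8,0,0,0,0,0,0],[1,0,0,0,0,0,0],[1,0,0,0,0,0,0],[1,0,0,0,0,0,0]]]'
python3 -m inch '[[[1,0,0,0,0,0,0],[1,0,0,0,0,0,0],[1,0,0,0,0,0,0],[1,0,0,0,0,0,0]]]'
python3 rel.py .574 .004 .12 -3.04
```

```text
time_s: 14.42
eef_pos: [0.5756, 0.0067, 0.122]
ee_rot: [0.001, -0.051, 0.999, 0.002]
ft_force: [0.2, 7.9, 2.0]
gripper_width: 0.0147
finger_force: 58.4
time_s: 14.75
eef_pos: [0.5756, 0.0067, 0.122]
ee_rot: [0.001, -0.051, 0.999, 0.002]
ft_force: [0.3, 7.7, 0.6]
gripper_width: 0.0149
finger_force: 58.4
t 14.75 pos [0.5756 0.0067 0.122 ] F [0.3 7.7 0.6] w 0.0149 ff 58.4 q [-0.18  0.63  1.66  0.    0.85 -1.86]
units [ 0.062 -0.085  0.067]
turn units [0.002 0.001 0.   ]
```

```bash
cat > arc.py <<'E'
import sys,numpy as np,subprocess
th=float(sys.argv[1]);H=np.array([.599,.152]);r=np.array([.575,.0055])-H
c,s=np.cos(-th),np.sin(-th);p=H+np.array([[c,-s],[s,c]])@r
subprocess.run(["python3","rel.py",str(p[0]),str(p[1]),".122",str(-3.04-th)])
E
python3 -m inch '[[[1,0.288,0.089,0,0,0,0.04],[1,0.288,0.089,0,0,0,0.04],[1,0.288,0.089,0,0,0,0.04],[1,0.288,0.089,0,0,0,0.04],[1,0.288,0.089,0,0,0,0.04],[1,0.288,0.089,0,0,0,0.04],[1,0,0,0,0,0,0]]]'
python3 arc.py .36
```

```text
time_s: 15.33
eef_pos: [0.5247, 0.025, 0.1221]
ee_rot: [0.001, 0.13, 0.992, 0.001]
ft_force: [3.5, 5.4, -3.2]
gripper_width: 0.0151
finger_force: 58.8
t 15.3333 pos [0.5247 0.025  0.1221] F [ 3.5  5.4 -3.2] w 0.0151 ff 58.8 q [-0.17  0.58  1.79  0.    0.76 -1.48]
units [-0.021 -0.052  0.002]
turn units [ 0.002  0.002 -0.001]
```

```bash
python3 -m inch '[[[1,0.288,0.089,0,0,0,0.04],[1,0.288,0.089,0,0,0,0.04],[1,0.288,0.089,0,0,0,0.04],[1,0.288,0.089,0,0,0,0.04],[1,0.288,0.089,0,0,0,0.04],[1,0.288,0.089,0,0,0,0.04],[1,0,0,0,0,0,0]]]'
python3 arc.py .72
python3 -m inch '[[[1,0.288,0.089,0,0,0,0.04],[1,0.288,0.089,0,0,0,0.04],[1,0.288,0.089,0,0,0,0.04],[1,0.288,0.089,0,0,0,0.04],[1,0.288,0.089,0,0,0,0.04],[1,0.288,0.089,0,0,0,0.04],[1,0,0,0,0,0,0]]]'
python3 arc.py 1.08
```

```text
time_s: 15.92
eef_pos: [0.4844, 0.0592, 0.122]
ee_rot: [0.002, 0.304, 0.953, 0.001]
ft_force: [2.6, 1.3, -2.3]
gripper_width: 0.0143
finger_force: 59.4
t 15.9167 pos [0.4844 0.0592 0.122 ] F [ 2.6  1.3 -2.3] w 0.0143 ff 59.4 q [-0.11  0.55  1.89  0.    0.7  -1.06]
units [-0.03  -0.043  0.001]
turn units [0.002 0.002 0.   ]
time_s: 16.5
eef_pos: [0.4581, 0.1059, 0.122]
ee_rot: [0.001, 0.469, 0.883, 0.001]
ft_force: [0.7, -0.8, 3.1]
gripper_width: 0.0147
finger_force: 60.1
t 16.5 pos [0.4581 0.1059 0.122 ] F [ 0.7 -0.8  3.1] w 0.0147 ff 60.1 q [-0.01  0.53  1.93  0.    0.68 -0.61]
units [-0.057 -0.024 -0.   ]
turn units [0.002 0.001 0.002]
```

```bash
python3 -m inch '[[[1,0.288,0.089,0,0,0,0.04],[1,0.288,0.089,0,0,0,0.04],[1,0.288,0.089,0,0,0,0.04],[1,0.288,0.089,0,0,0,0.04],[1,0.288,0.089,0,0,0,0.04],[1,0.288,0.089,0,0,0,0.04],[1,0.288,0.089,0,0,0,0.04],[1,0.288,0.089,0,0,0,0.04],[1,0.288,0.089,0,0,0,0.04],[1,0.15,0.05,0,0,0,0.02],[1,0,0,0,0,0,0],[1,0,0,0,0,0,0]]]'
python3 -m inch '[[[1,0,0,0,0,0,0],[1,0,0,0,0,0,0],[1,0,0,0,0,0,0],[1,0,0,0,0,0,0],[1,0,0,0,0,0,0],[1,0,0,0,0,0,0]]]'
python3 arc.py 1.65
python3 - <<'E'
from station import grab_frame
from h import *
import cv2
o=[]
for n in("scene","top"):
    f=grab_frame(n);P=cloud(f)
    c=f["color"][:,:,::-1]
    c=c[110:290,170:390] if n=="scene" else c[70:250,170:390]
    o.append(cv2.resize(c,(400,327)))
    for k,m in masks(f).items():
        m&=(P[...,2]>.1)&(P[...,2]<.16)&(P[...,0]>.55)&(P[...,0]<.68)&(P[...,1]>-.06)&(P[...,1]<.18);q,l,st,ce=cv2.connectedComponentsWithStats(m.astype(np.uint8))
        for i in range(1,q):
            if st[i,4]>4: print(n,k,P[l==i].mean(0).round(4))
cv2.imwrite("pics/end.png",np.hstack(o))
E
```

```text
time_s: 17.5
eef_pos: [0.4539, 0.1898, 0.122]
ee_rot: [-0.0, 0.697, 0.717, -0.0]
ft_force: [-2.6, -1.2, 6.7]
gripper_width: 0.0145
finger_force: 60.5
time_s: 18.0
eef_pos: [0.4539, 0.1895, 0.122]
ee_rot: [-0.0, 0.698, 0.716, -0.0]
ft_force: [-1.6, -1.0, 6.4]
gripper_width: 0.0148
finger_force: 60.5
t 18.0 pos [0.4539 0.1895 0.122 ] F [-1.6 -1.   6.4] w 0.0148 ff 60.5 q [ 0.17  0.55  1.87 -0.    0.72  0.14]
units [-0.067  0.032 -0.   ]
turn units [-0.001  0.     0.003]
top red [0.635  0.0116 0.1419]
top red [ 0.6381 -0.0111  0.1382]
top blue [0.6282 0.088  0.1418]
top blue [0.6261 0.1107 0.1424]
```

View pics/end.png

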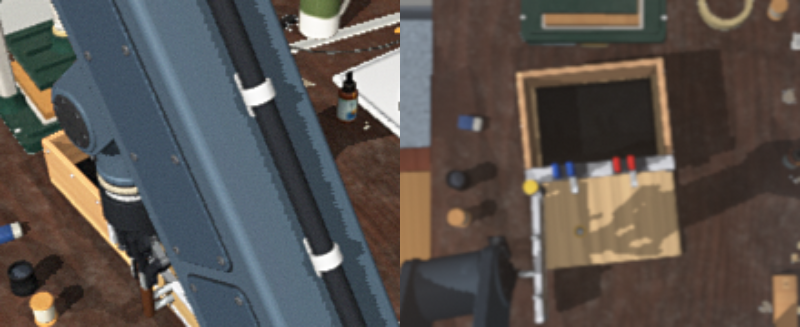

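The gate stands square to the front (right half, (538,190)–(538,320)). The hand is on the handle, both catches are squeezed and the small items are undisturbed. Handing in.

```bash
python3 -c "from station import env; print(env.close_job())"
```

```text
the job is handed in; nothing more can be done
None
```

I handed the job in with the pin home, the red then blue catch squeezed, and the gate held open by its handle at about 1.63 rad (worked out from the arm pose), at about 18 s of the 64 s; nothing visible in the last pictures had moved, and the judge's result was not shown.

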